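# Sort the lamp parts on the workbench

### The job

Sort the lamp parts: lay both brass arms flat on the floor of the plain oblong tray (neither on top of the other), stand one glass shade upright in each of the two bays of the divided rack, and stand the brass hub on its base in the round dish. Set the glass shades down gently, never dropping them, and leave the spray can and the screwdriver where they are.

Things in the scene. Friction and masses are not known exactly. Their poses are not given: they have to be found in the camera images.
- stem_a_center (a point): lamp arm: straight round brass tube 12 mm in diameter and 110 mm long, lying flat, with a square brass collar 20 x 20 mm (14 mm long, 48 mm from the middle) near each end, so that it does not roll; it rests on its collars with its axis 10 mm above the surface. 80 g. The point is its middle, on the axis; its x axis runs along the tube. Either end may go either way round, and the two arms are interchangeable.
- stem_b_center (a point): second lamp arm, identical to the first: straight round brass tube 12 mm in diameter and 110 mm long, lying flat, with a square brass collar 20 x 20 mm (14 mm long, 48 mm from the middle) near each end, so that it does not roll; it rests on its collars with its axis 10 mm above the surface. 80 g. The point is its middle, on the axis; its x axis runs along the tube. Either end may go either way round, and the two arms are interchangeable.
- shade_a_center (a point): frosted glass lamp shade: plain whitish closed cylinder 42 mm in diameter and 65 mm high, standing upright, with a thin brass band near its foot. 120 g. The point is its centre, 32.5 mm above its foot; z points up. The two shades are interchangeable.
- shade_b_center (a point): second, identical frosted glass lamp shade: plain whitish closed cylinder 42 mm in diameter and 65 mm high, standing upright, with a thin brass band near its foot. 120 g. The point is its centre, 32.5 mm above its foot; z points up. The two shades are interchangeable.
- hub_center (a point): lamp hub: solid round brass piece like a flattened ball with small dark holes around its side, 52 mm across and 40 mm high, side upright from 8 to 30 mm above its flat base (base 42 mm across), narrowing to 34 mm at the flat top. 300 g. The point is its centre, 20 mm above its base; z points up.
- tray: plain undivided grey plastic tray, fixed to the bench: 132 mm along its x, 152 mm (long side) along its y, 20 mm high; walls and floor 6 mm thick, so the inside is 120 x 140 mm and its floor is 6 mm above the bench. Both arms fit lying along y, side by side, at about x = -30 mm and x = +30 mm. The origin is the centre of its underside, at bench height.
- rack: grey plastic rack, fixed to the bench: 78 mm along its x, 150 mm along its y, 20 mm high; walls, floor and the one dividing wall (as high as the outer walls, across the middle, at y = 0) 6 mm thick. This makes two bays, 66 mm along x and 66 mm along y, centred at y = +36 mm and y = -36 mm, x = 0; their floor is 6 mm above the bench. The origin is the centre of its underside, at bench height.
- dish: shallow round grey plastic dish, fixed to the bench: 100 mm across the rim, 18 mm high, walls 4 mm and floor 5 mm thick, inside about 84 mm across at the floor. The origin is the centre of its underside, at bench height.
- can_center (a point): bystander: upright bare-metal spray can, 52 mm in diameter and 130 mm high, loose; the point is its centre. To be left alone.
- driver: bystander: screwdriver with a wooden handle lying on the bench beyond the trays, about 200 mm long, loose; its x axis runs from the handle to the tip. To be left alone.

How it is judged:
At the end, for the whole second after the job is handed in: Both arms lie flat on the oblong tray's floor (height within 6 mm); a shade stands in each rack bay, within 15 mm of its centre, upright within 0.12 rad; the hub stands in the round dish within 22 mm of its centre, upright within 0.12 rad; all released and at rest (x of stem_a_center in the frame of tray between -0.055 and 0.055 m and y of stem_a_center in the frame of tray between -0.06 and 0.06 m and z of stem_a_center in the frame of tray between 0.01 and 0.022 m and angle between stem_a_center's own x axis and vertical between 1.47 and 1.67 rad and x of stem_b_center in the frame of tray between -0.055 and 0.055 m and y of stem_b_center in the frame of tray between -0.06 and 0.06 m and z of stem_b_center in the frame of tray between 0.01 and 0.022 m and angle between stem_b_center's own x axis and vertical between 1.47 and 1.67 rad and ((x of shade_a_center in the frame of rack between -0.015 and 0.015 m and y of shade_a_center in the frame of rack between 0.021 and 0.051 m and z of shade_a_center in the frame of rack between 0.0325 and 0.0445 m and angle between each of shade_a_center, shade_b_center's own z axis and vertical below 0.12 rad and x of shade_b_center in the frame of rack between -0.015 and 0.015 m and y of shade_b_center in the frame of rack between -0.051 and -0.021 m and z of shade_b_center in the frame of rack between 0.0325 and 0.0445 m) or (x of shade_a_center in the frame of rack between -0.015 and 0.015 m and y of shade_a_center in the frame of rack between -0.051 and -0.021 m and z of shade_a_center in the frame of rack between 0.0325 and 0.0445 m and angle between each of shade_a_center, shade_b_center's own z axis and vertical below 0.12 rad and x of shade_b_center in the frame of rack between -0.015 and 0.015 m and y of shade_b_center in the frame of rack between 0.021 and 0.051 m and z of shade_b_center in the frame of rack between 0.0325 and 0.0445 m)) and horizontal distance between hub_center and dish below 0.022 m and angle between hub_center's own z axis and vertical below 0.12 rad and z of hub_center in the frame of dish between 0.019 and 0.031 m and linear speed of each of stem_a, stem_b, shade_a, shade_b, hub below 0.02 m/s and contact force between the fingers and stem_a below 0.1 N and contact force between the fingers and stem_b below 0.1 N and contact force between the fingers and shade_a below 0.1 N and contact force between the fingers and shade_b below 0.1 N and contact force between the fingers and hub below 0.1 N); the robot touches nothing.
It fails at once if a glass shade is dropped into the rack from more than about 20 mm (horizontal distance between shade_a_center and rack below 0.1 m and z of shade_a_center in the frame of rack above 0.0585 m and linear speed of shade_a above 0.15 m/s and contact force between the fingers and shade_a below 0.05 N).
It fails at once if a glass shade is dropped into the rack from more than about 20 mm (horizontal distance between shade_b_center and rack below 0.1 m and z of shade_b_center in the frame of rack above 0.0585 m and linear speed of shade_b above 0.15 m/s and contact force between the fingers and shade_b below 0.05 N).
It fails at once if the spray can is moved more than 30 mm or knocked over (distance of can_center from where it was at the start of the episode above 0.03 m or angle between can_center's own z axis and vertical above 0.5 rad).
It fails at once if the screwdriver is moved more than 30 mm (distance of driver from where it was at the start of the episode above 0.03 m).
It also fails if it takes over 125 s, if anything falls off the work surface, if the arm or the gripper's body presses on something with over 40 N, if the wrist force passes 120 N, or if a joint passes its speed limit or range.

### The arm

A 6-joint arm with a two-finger parallel gripper is mounted at the origin on the work surface. World frame = base frame: x ahead of the robot, y to its left, z up, the work surface at z = 0. Lengths are in m, angles in rad, forces in N, time in s.
With the tool pointing down it reaches from about 0.225 to 0.875 m from the base axis. Payload 3.4 kg.
Tool frame: the origin (TCP) lies at the very end of the fingers, on their centre line; the grasp point (between the pads) lies 19 mm behind it; z points along the fingers, y is the direction in which the jaws open and shut (so a half turn about z gives the same grasp; the last joint's range is limited). The gripper opens to 85 mm and grips with 20 to 120 N. Pads are 22 mm wide; open, the fingers measure 114 mm over their backs; the gripper's body (76 mm by 85 mm) begins 54 mm behind the grasp point. The pads swing forward as they close: fully open they stand 13 mm farther back than shut.
Start: joints at [1.221, 0.276, 1.505, -0, 1.361, -0.121], TCP at [0.13, 0.56, 0.231] pointing down, gripper open.
Joint ranges: [-2.89, 2.89], [-0.75, 2.08], [0.22, 2.7], [-1.18, 4.32], [0.11, 2.71], [-2.7, 2.7]. Speed limits (rad/s): [2.57, 2.57, 3.14, 3.14, 3.14, 3.14].

### API

Orientations are given as a unit quaternion [w, x, y, z].
In Python, from rig import telemetry, optics, order gives the robot as it stands.
- The arm moves only by the shell command python3 -m creep 'ROWS' [FORCE]. ROWS is a JSON object of lists of equal length, an entry for each row: "slide": the shift along the world's x, y, z normalised to -1 to 1, where 1 is 0.15 m, a list of three; "twist": the turn, a rotation vector about the world's x, y, z normalised to -1 to 1, where 1 is 360 degrees, a list of three; "fingers": the gripper's target within -1 to 1 (fully open at 1, half-way at 0, shut at -1). A call has 1 to 20 rows; each row is the pose to reach, as a shift and turn from the pose commanded when the call began, turning the shorter way round; what a row does not reach only later rows make up. A row lasts 1/10 s, in which the tool goes at most 50 mm and 8.59 degrees, less where a joint would pass 70% of its speed; a pose out of reach is approached as far as the arm can. A call with a number of a shift or a turn outside -1 to 1 is refused whole. A call with a gripper value outside its range is refused whole. The fingers move at their own pace and stop on an object; FORCE is the grip in N (left out, the last holds). Time passes only in rows, so rows that repeat a pose let the fingers close. It gives the time, the measured TCP pose, the force and the opening at its end, in the units of the state.
- telemetry.get_state(): the state, without advancing time (a new reading comes with each control period).
- optics.get_image(name): name is "scene" or "top" or "wrist"; returns a dict with "img" (384x512x3 uint8, blue, green, red), "depth" (384x512 float32, m along the optical axis (not along the pixel's ray), 0 where there is no reading), "fovy" (degrees; the focal length in pixels is half the picture's height over the tangent of half this angle, whatever the lens; pixels are square), "cx", "cy" (the principal point, pixels), "world_from_camera" (4x4, takes a point from camera to world coordinates). Camera axes: x right, y down, z forward; pixel columns grow to the right and rows downward; lengths in m; the calibration is good to about 2 mm. A picture is of the moment at which its call begins.
- order.sign_off(): hands the job in, once; it reports no verdict.
The state is a dict: "clock": time; "qpos": joint angles; "qd": joint speeds; "effort": joint torques, N m; "position": TCP position; "ee_rot": TCP orientation; "contact_force": force on the tool from outside, world axes, zero at the start; "moment": the same for the moment, N m; "width": finger opening in m.
Only numpy, scipy, OpenCV 4.12 (cv2) and the standard library are available. Lean on these libraries where they do the work, as an engineer would, in place of code of your own. Each camera call takes 0.05 s, during which the arm holds its last target.

## Working session

There is one attempt and no reset: what is moved stays moved. The work goes in short steps, Python scripts to look and compute and a shell command to move; the robot and the scene stay as the last step left them, time stands still between calls to the robot, and variables do not carry over. Pictures are saved under pics/ and viewed, and the job is handed in when it is done.

```bash
mkdir -p pics; ls; python3 - <<'E'
from rig import telemetry, optics
import cv2,numpy as np
for n in("scene","top","wrist"):
    d=optics.get_image(n); cv2.imwrite(f"pics/{n}0.png",d["img"]); np.savez(f"pics/{n}0.npz",**d)
    print(n,d["fovy"],d["cx"],d["cy"],np.round(d["world_from_camera"],3).tolist())
print(telemetry.get_state())
E
```

```text
pics
scene 49.12156112201485 249.70392516502767 195.34904021431726 [[0.86, 0.309, -0.406, 1.1], [0.509, -0.549, 0.663, -0.936], [-0.018, -0.777, -0.63, 0.873], [0.0, 0.0, 0.0, 1.0]]
top 51.59435448189519 255.863090636621 191.78205757144787 [[0.002, -0.99, 0.141, 0.448], [-1.0, -0.002, -0.001, -0.106], [0.001, -0.141, -0.99, 1.035], [0.0, 0.0, 0.0, 1.0]]
wrist 60.01411609495317 259.45057830807167 185.33549895656327 [[0.227, 0.937, 0.265, 0.062], [0.974, -0.218, -0.064, 0.575], [-0.002, 0.272, -0.962, 0.374], [0.0, 0.0, 0.0, 1.0]]
{'clock': 0.15, 'qpos': array([ 1.22100018e+00,  2.76487341e-01,  1.50587072e+00,  1.28477166e-05,
        1.36066928e+00, -1.20983074e-01]), 'qd': array([-5.62663499e-05, -4.19088682e-04, -4.17217349e-03, -3.44929862e-05,
       -1.59480869e-03, -9.98715336e-04]), 'effort': array([ 1.99307186e-03, -4.17139113e+01, -2.46036243e+01,  1.91744343e-04,
        7.32051587e-03, -1.51939594e-05]), 'position': array([0.13027784, 0.55964284, 0.23060564]), 'ee_rot': array([-1.73409062e-04,  1.14158433e-01,  9.93462298e-01, -6.96098764e-04]), 'contact_force': array([ 0.0785154 , -0.40624305,  0.36911194]), 'moment': array([-0.04690331, -0.01863707,  0.0588658 ]), 'width': 0.08517676562855435}
```

View pics/top0.png

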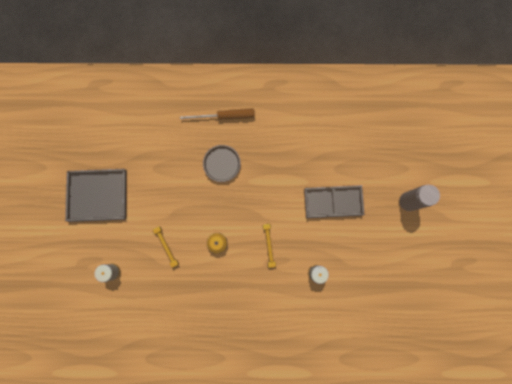

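View pics/scene0.png

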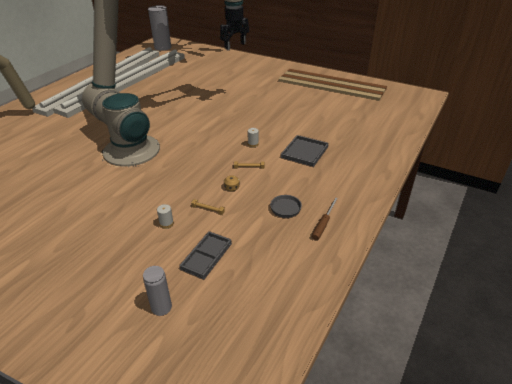

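The top view shows the tray at (97,196), dish (222,165), rack (334,203), can (425,197), arms at (166,248) and (269,246), hub (217,243), and shades at (104,273) and (320,275). Next I'll enlarge the crops and measure.

```bash
cat > h.py <<'E'
import numpy as np,cv2
def P(d,u,v,z):
    f=d["img"].shape[0]/2/np.tan(np.radians(float(d["fovy"]))/2)
    T=d["world_from_camera"]; r=T[:3,:3]@np.array([(u-float(d["cx"]))/f,(v-float(d["cy"]))/f,1.])
    return T[:3,3]+r*(z-T[2,3])/r[2]
def cloud(d):
    f=d["img"].shape[0]/2/np.tan(np.radians(float(d["fovy"]))/2)
    v,u=np.mgrid[:384,:512]; z=d["depth"]
    p=np.stack([(u-float(d["cx"]))/f*z,(v-float(d["cy"]))/f*z,z],-1)
    return p@d["world_from_camera"][:3,:3].T+d["world_from_camera"][:3,3]
E
python3 - <<'E'
from h import *
d=dict(np.load("pics/top0.npz")); im=d["img"]
def crop(u0,v0,w,h,k,name):
    c=cv2.resize(im[v0:v0+h,u0:u0+w],None,fx=k,fy=k,interpolation=cv2.INTER_CUBIC)
    for u in range(u0,u0+w,10): cv2.putText(c,str(u),((u-u0)*k,8),0,.3,(255,255,255)); cv2.line(c,((u-u0)*k,10),((u-u0)*k,14),(255,255,255))
    for v in range(v0,v0+h,10): cv2.putText(c,str(v),(0,(v-v0)*k+4),0,.3,(255,255,255)); cv2.line(c,(20,(v-v0)*k),(24,(v-v0)*k),(255,255,255))
    cv2.imwrite(name,c)
crop(55,150,130,140,4,"pics/c1.png");crop(185,140,100,140,4,"pics/c2.png");crop(295,175,150,115,5,"pics/c3.png")
c=cloud(d)
print(c[300,250],c[273,104],c[275,320],c[243,217],c[196,428],c[196,97])
E
```

```text
[ 0.31906839 -0.09310155  0.0043913 ] [0.38897666 0.25658736 0.06381091] [ 0.38539559 -0.26075525  0.06884937] [ 0.46109215 -0.01119301  0.04143286] [ 0.56775158 -0.50253231  0.13140924] [0.58307416 0.30832221 0.00371216]
```

View pics/c1.png

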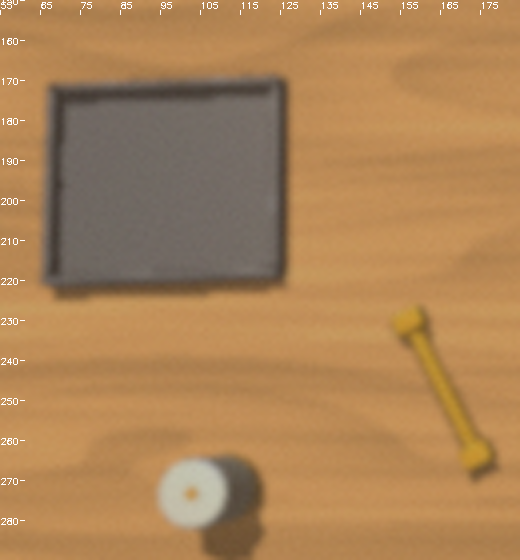

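View pics/c2.png

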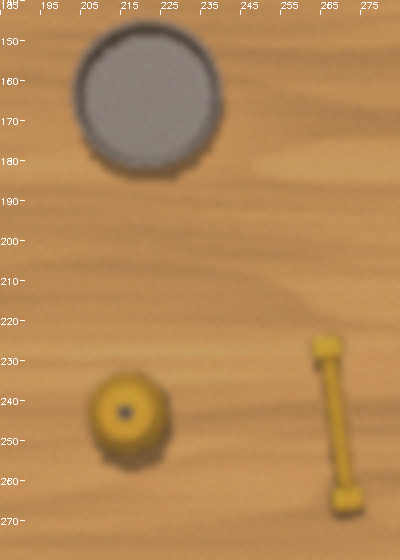

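View pics/c3.png

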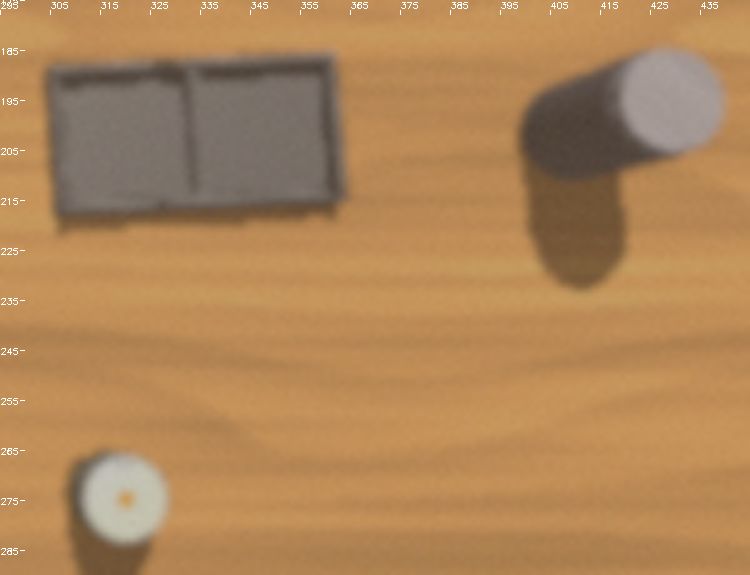

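```bash
python3 - <<'E'
from h import *
d=dict(np.load("pics/top0.npz")); q=lambda u,v,z:P(d,u,v,z)
R=lambda p:np.round(p*1000,1)
print("shadeL",R(q(102.75,273.25,.065)),"shadeR",R(q(320.2,274.6,.065)),"hub",R(q(216.5,243,.04)),"dish",R(q(222,165.25,.018)))
for n,a,b in(("stemL",(157.5,230.25),(174.25,263.75)),("stemR",(266.75,226.75),(271.75,264.5))):
    A,B=q(*a,.02),q(*b,.02); print(n,R((A+B)/2),np.degrees(np.arctan2(*(A-B)[[1,0]])),np.linalg.norm(A-B))
for n,c in(("tray",[(67.5,171.75),(126.25,170),(126.25,220.5),(66.25,221)]),("rack",[(304.2,188.6),(361.4,186),(363.8,215),(306.4,217.6)])):
    W=[q(*x,.02) for x in c]; m=sum(W)/4; e=W[0]+W[3]-W[1]-W[2]; print(n,R(m),"yaxis yaw-90",np.degrees(np.arctan2(e[1],e[0]))-90, [R(W[i]-W[i-1]).tolist() for i in range(4)])
from rig import telemetry
from scipy.spatial.transform import Rotation as Ro
s=telemetry.get_state(); print(Ro.from_quat(s["ee_rot"],scalar_first=True).as_matrix().round(4))
E
```

```text
shadeL [388.5 259.1  65. ] shadeR [ 386.1 -261.9   65. ] hub [461.1  -9.8  40. ] dish [662.8 -18.9  18. ]
stemL [451.4 120.2  20. ] 28.310066146904994 0.09528762369955171
stemR [ 455.3 -141.5   20. ] 7.4392906261421965 0.09552825657444215
tray [582.  302.9  20. ] yaxis yaw-90 1.2122846277399333 [[127.9, 5.6, 0.0], [4.9, -152.3, 0.0], [-131.3, -6.3, 0.0], [-1.5, 153.0, 0.0]]
rack [ 567.2 -308.4   20. ] yaxis yaw-90 2.714110484684298 [[75.0, 4.5, 0.0], [7.1, -148.1, 0.0], [-75.2, -3.5, 0.0], [-6.9, 147.1, 0.0]]
[[-9.739e-01  2.268e-01 -5.000e-04]
 [ 2.268e-01  9.739e-01 -1.300e-03]
 [ 2.000e-04 -1.400e-03 -1.000e+00]]
```

```bash
python3 - <<'E'
from h import *
d=dict(np.load("pics/scene0.npz")); im=d["img"]
c=cv2.resize(im[120:280,140:340],None,fx=4,fy=4,interpolation=cv2.INTER_CUBIC); cv2.imwrite("pics/s1.png",c[:600])
E
```

```text
(no output)
```

View pics/s1.png

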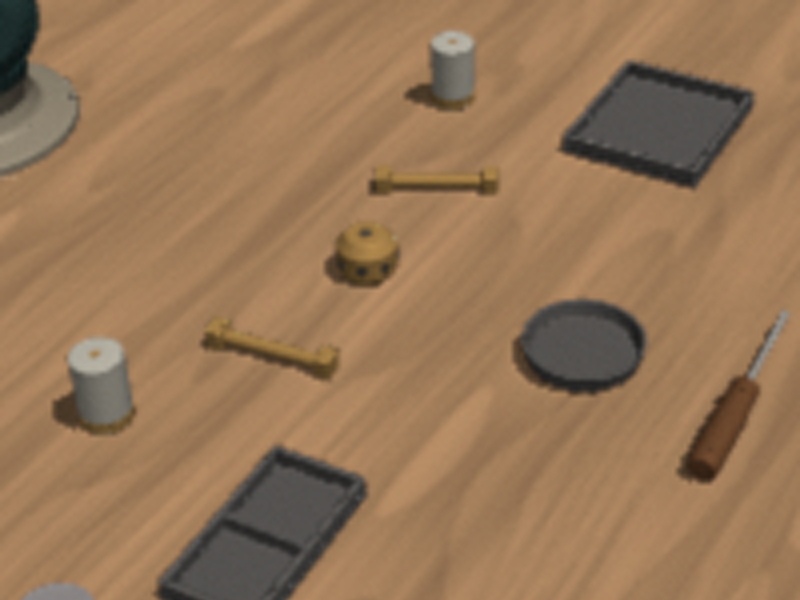

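View pics/wrist0.png

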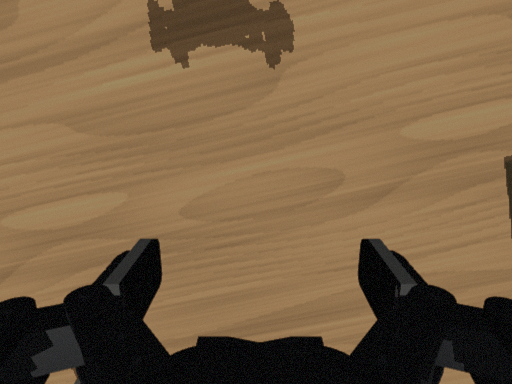

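Objects located: two stems lying flat, and shades and hub upright. I'll start with the left stem at (0.451, 0.120), jaw yaw −61.7°.

```bash
cat >> h.py <<'E'
def to(x,y,z,yaw):
    from rig import telemetry
    from scipy.spatial.transform import Rotation as Ro
    s=telemetry.get_state(); M=Ro.from_quat(s["ee_rot"],scalar_first=True).as_matrix()
    yw=np.degrees(np.arctan2(M[1,1],M[0,1])); p=s["position"]
    # level tool correction: target rotation
    c,sn=np.cos(np.radians(yaw)),np.sin(np.radians(yaw))
    G=np.array([[sn,c,0],[-c,sn,0],[0,0,-1.]])
    r=Ro.from_matrix(G@M.T).as_rotvec()/(2*np.pi)
    print("t",round(s["clock"],2),"pos",p.round(4),"yaw",round(yw,2),"w",round(s["width"],4),"F",s["contact_force"].round(1),"q6",s["qpos"][5].round(2))
    print("slide",((np.array([x,y,z])-p)/.15).round(4),"twist",r.round(4))
E
python3 -m creep '{"slide":[[1,-1,0],[1,-1,0],[1,-1,0],[1,-1,0],[1,-1,0],[1,-1,0],[1,-1,0]],"twist":[[0,0,-0.139],[0,0,-0.139],[0,0,-0.139],[0,0,-0.139],[0,0,-0.139],[0,0,-0.139],[0,0,-0.139]],"fingers":[1,1,1,1,1,1,1]}' 40
python3 -m creep '{"slide":[[1,-1,0],[1,-1,0],[1,-1,0],[1,-1,0],[1,-1,0],[1,-1,0],[1,-1,0]],"twist":[[0,0,-0.139],[0,0,-0.139],[0,0,-0.139],[0,0,-0.139],[0,0,-0.139],[0,0,-0.139],[0,0,-0.139]],"fingers":[1,1,1,1,1,1,1]}' 40
python3 -c "
from h import *
to(.4514,.1202,.15,-61.7)"
```

```text
clock: 0.85
position: [0.2808, 0.4094, 0.2311]
ee_rot: [-0.0, 0.524, 0.852, -0.0]
contact_force: [0.7, 0.0, -0.4]
width: 0.0856
clock: 1.55
position: [0.4306, 0.2599, 0.231]
ee_rot: [-0.0, 0.834, 0.551, -0.0]
contact_force: [0.2, 1.2, 0.0]
width: 0.0856Traceback (most recent call last):
  File "<string>", line 3, in <module>
    to(.4514,.1202,.15,-61.7)
    ~~^^^^^^^^^^^^^^^^^^^^^^^
  File "h.py", line 19, in to
    r=Ro.from_matrix(G@M.T).as_rotvec()/(2*np.pi)
      ~~~~~~~~~~~~~~^^^^^^^
  File "scipy/spatial/transform/_rotation.pyx", line 1143, in scipy.spatial.transform._rotation.Rotation.from_matrix
ValueError: Non-positive determinant (left-handed or null coordinate frame) in rotation matrix 0: [[ 9.11008693e-02 -9.95841664e-01  1.09069672e-04]
 [-9.95841432e-01 -9.11007712e-02  7.01648197e-04]
 [ 6.88794177e-04  1.72536859e-04  9.99999748e-01]].
```

```bash
sed -i 's/\[\[sn,c,0\],\[-c,sn,0\]/[[-sn,c,0],[c,sn,0]/' h.py
python3 -c "
from h import *
to(.4514,.1202,.15,-61.7)"
```

```text
t 1.55 pos [0.4306 0.2599 0.231 ] yaw -23.07 w 0.0856 F [0.2 1.2 0. ] q6 0.81
slide [ 0.1388 -0.9313 -0.5399] twist [-0.000e+00 -1.000e-04 -1.073e-01]
```

```bash
python3 -m creep '{"slide":[[0.139,-0.931,-0.54],[0.139,-0.931,-0.54],[0.139,-0.931,-0.54],[0.139,-0.931,-0.54],[0.139,-0.931,-0.54],[0.139,-0.931,-0.54],[0.139,-0.931,-0.54]],"twist":[[0,0,-0.107],[0,0,-0.107],[0,0,-0.107],[0,0,-0.107],[0,0,-0.107],[0,0,-0.107],[0,0,-0.107]],"fingers":[0.2,0.2,0.2,0.2,0.2,0.2,0.2]}'
python3 - <<'E'
from h import *
from rig import optics
to(.4514,.1202,.003,-61.7)
d=optics.get_image("wrist"); np.savez("pics/w1.npz",**d)
cv2.imwrite("pics/w1.png",d["img"])
E
```

```text
clock: 2.25
position: [0.4512, 0.1211, 0.1505]
ee_rot: [-0.0, 0.969, 0.247, 0.0]
contact_force: [-0.2, 0.1, -0.2]
width: 0.0512
t 2.25 pos [0.4512 0.1211 0.1505] yaw -61.41 w 0.0512 F [-0.2  0.1 -0.2] q6 1.18
slide [ 0.0012 -0.0059 -0.9833] twist [-0.      0.0001 -0.0008]
```

View pics/w1.png

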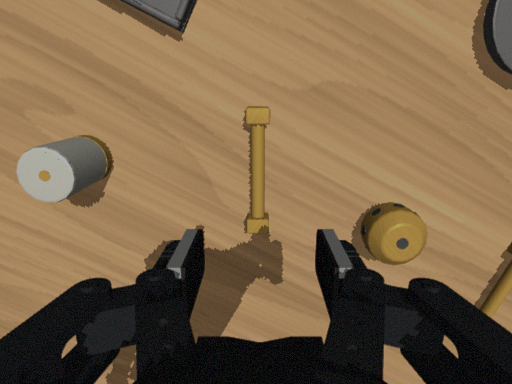

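The wrist view shows the stem collars at (258,115) and (258,224), centred between the fingers.

```bash
python3 - <<'E'
from h import *
d=dict(np.load("pics/w1.npz"))
A,B=P(d,258,115,.02),P(d,258,222,.02);print((A+B)/2,np.degrees(np.arctan2(*(A-B)[[1,0]])),np.linalg.norm(A-B))
print(P(d,402.5,243.5,.04),P(d,44,175.5,.065))
E
```

```text
[0.45276635 0.12374263 0.02      ] 28.531861437143867 0.0927148128725952
[ 0.46003408 -0.00973661  0.04      ] [0.3866101  0.26035712 0.065     ]
```

```bash
python3 -m creep '{"slide":[[0.003,0,-0.3],[0.003,0,-0.6],[0.003,0,-0.8],[0.003,0,-0.9],[0.003,0,-0.96],[0.003,0,-0.98],[0.003,0,-0.98],[0.003,0,-0.98]],"twist":[[0,0,0],[0,0,0],[0,0,0],[0,0,0],[0,0,0],[0,0,0],[0,0,0],[0,0,0]],"fingers":[0.2,0.2,0.2,0.2,0.2,0.2,0.2,0.2]}' 40
python3 -m creep '{"slide":[[0,0,0],[0,0,0],[0,0,0],[0,0,0],[0,0,0],[0,0,0]],"twist":[[0,0,0],[0,0,0],[0,0,0],[0,0,0],[0,0,0],[0,0,0]],"fingers":[-1,-1,-1,-1,-1,-1]}' 40
python3 -m creep '{"slide":[[0,0,0.2],[0,0,0.5],[0,0,0.5],[0,0,0.5]],"twist":[[0,0,0],[0,0,0],[0,0,0],[0,0,0]],"fingers":[-1,-1,-1,-1]}' 40
python3 - <<'E'
from h import *
from rig import optics
to(.582-.028,.303,.08,1.2)
d=optics.get_image("wrist"); cv2.imwrite("pics/w2.png",d["img"])
E
```

```text
clock: 3.1
position: [0.4527, 0.1207, 0.0042]
ee_rot: [0.0, 0.97, 0.245, 0.001]
contact_force: [0.4, 0.1, 0.2]
width: 0.0511
clock: 3.7
position: [0.4521, 0.1204, 0.004]
ee_rot: [0.0, 0.97, 0.244, 0.0]
contact_force: [-1.1, -0.1, 6.2]
width: 0.0096
clock: 4.1
position: [0.4523, 0.1204, 0.0791]
ee_rot: [0.0, 0.97, 0.244, 0.001]
contact_force: [-0.4, -0.2, -1.6]
width: 0.0098
t 4.1 pos [0.4523 0.1204 0.0791] yaw -61.71 w 0.0098 F [-0.4 -0.2 -1.6] q6 1.19
slide [0.6779 1.2172 0.006 ] twist [-0.0002  0.0003  0.1748]
```

View pics/w2.png

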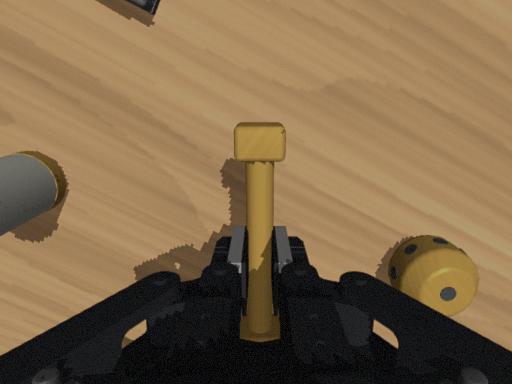

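```bash
python3 -m creep '{"slide":[[0.1,0.2,0.1],[0.2,0.4,0.1],[0.35,0.6,0.1],[0.5,0.8,0.1],[0.6,0.95,0.1],[0.678,1,0.1],[0.678,1,0.1],[0.678,1,0.1],[0.678,1,0.1]],"twist":[[0,0,0.02],[0,0,0.04],[0,0,0.06],[0,0,0.08],[0,0,0.1],[0,0,0.12],[0,0,0.14],[0,0,0.16],[0,0,0.175]],"fingers":[-1,-1,-1,-1,-1,-1,-1,-1,-1]}'
python3 -m creep '{"slide":[[0,0.217,0],[0,0.217,0],[0,0.217,0]],"twist":[[0,0,0],[0,0,0],[0,0,0]],"fingers":[-1,-1,-1]}'
python3 - <<'E'
from h import *
from rig import optics
to(.582-.028,.303,.010,1.2)
d=optics.get_image("wrist"); cv2.imwrite("pics/w3.png",d["img"])
d=optics.get_image("top"); cv2.imwrite("pics/t3.png",cv2.resize(d["img"][130:310,30:280],None,fx=3,fy=3))
E
```

```text
clock: 5.05
position: [0.552, 0.27, 0.0905]
ee_rot: [-0.001, 0.697, 0.717, -0.002]
contact_force: [-1.1, -0.4, -1.1]
width: 0.01
clock: 5.35
position: [0.5522, 0.3028, 0.0912]
ee_rot: [-0.001, 0.699, 0.715, -0.002]
contact_force: [-1.0, -0.4, -0.2]
width: 0.0103
t 5.35 pos [0.5522 0.3028 0.0912] yaw 1.36 w 0.0103 F [-1.  -0.4 -0.2] q6 0.37
slide [ 0.0122  0.0016 -0.5411] twist [ 0.0003 -0.0006 -0.0004]
```

View pics/w3.png

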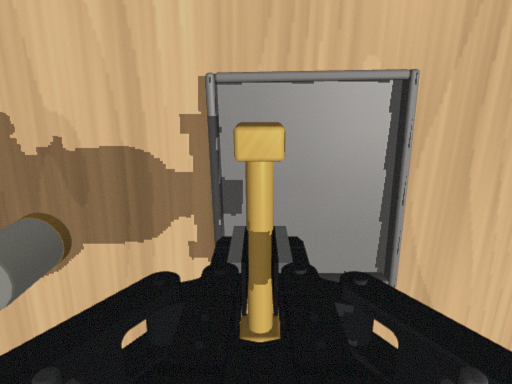

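View pics/t3.png

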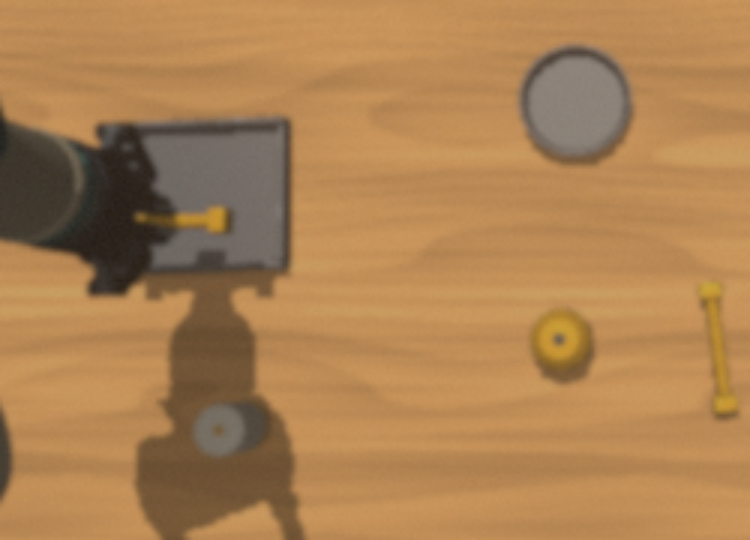

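```bash
python3 -m creep '{"slide":[[0.012,0,-0.15],[0.012,0,-0.3],[0.012,0,-0.4],[0.012,0,-0.47],[0.012,0,-0.51],[0.012,0,-0.53],[0.012,0,-0.54],[0.012,0,-0.54]],"twist":[[0,0,0],[0,0,0],[0,0,0],[0,0,0],[0,0,0],[0,0,0],[0,0,0],[0,0,0]],"fingers":[-1,-1,-1,-1,-1,-1,-1,-1]}' 40
python3 -m creep '{"slide":[[0,0,0],[0,0,0],[0,0,0],[0,0,0]],"twist":[[0,0,0],[0,0,0],[0,0,0],[0,0,0]],"fingers":[-0.45,-0.45,-0.45,-0.45]}' 40
python3 -m creep '{"slide":[[0,0,0.15],[0,0,0.5],[0,0,0.8],[0,0,0.8]],"twist":[[0,0,0],[0,0,0],[0,0,0],[0,0,0]],"fingers":[-0.45,-0.45,-0.45,-0.45]}' 40
python3 - <<'E'
from h import *
from rig import optics
to(.4553,-.1415,.13,-82.6)
d=optics.get_image("wrist"); cv2.imwrite("pics/w4.png",d["img"])
E
```

```text
clock: 6.25
position: [0.5556, 0.3031, 0.0128]
ee_rot: [0.0, 0.699, 0.715, 0.0]
contact_force: [0.8, 0.4, -1.6]
width: 0.0101
clock: 6.65
position: [0.5554, 0.303, 0.0126]
ee_rot: [0.0, 0.699, 0.715, 0.0]
contact_force: [-0.2, 0.0, 0.4]
width: 0.0238
clock: 7.05
position: [0.5598, 0.3049, 0.1401]
ee_rot: [0.003, 0.699, 0.715, 0.007]
contact_force: [1.4, 0.9, -1.5]
width: 0.023
t 7.05 pos [0.5598 0.3049 0.1401] yaw 1.3 w 0.023 F [ 1.4  0.9 -1.5] q6 0.37
slide [-0.6968 -2.9762 -0.0674] twist [ 0.0009  0.0025 -0.2331]
```

View pics/w4.png

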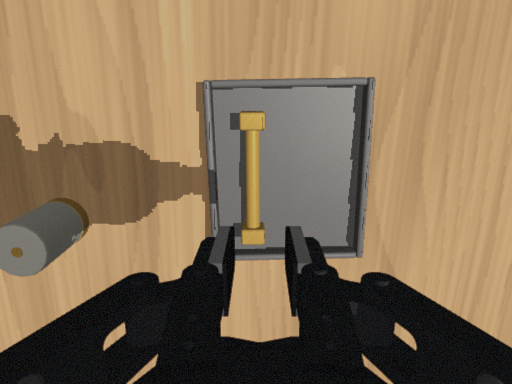

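The first stem lies flat in the tray, collars at (252,121) and (253,233). Now the right stem.

```bash
python3 -m creep '{"slide":[[-0.1,-0.33,0],[-0.2,-0.66,0],[-0.3,-1,0],[-0.3,-1,0]],"twist":[[0,0,-0.02],[0,0,-0.04],[0,0,-0.06],[0,0,-0.08]],"fingers":[0.2,0.2,0.2,0.2]}'
python3 -m creep '{"slide":[[-0.1,-0.33,0],[-0.2,-0.66,0],[-0.3,-1,0],[-0.3,-1,0]],"twist":[[0,0,-0.02],[0,0,-0.04],[0,0,-0.06],[0,0,-0.08]],"fingers":[0.2,0.2,0.2,0.2]}'
python3 -m creep '{"slide":[[-0.1,-0.33,0],[-0.1,-0.66,0],[-0.1,-0.97,0],[-0.1,-0.97,0],[-0.1,-0.97,0]],"twist":[[0,0,-0.02],[0,0,-0.04],[0,0,-0.06],[0,0,-0.073],[0,0,-0.073]],"fingers":[0.2,0.2,0.2,0.2,0.2]}'
python3 - <<'E'
from h import *
from rig import optics
to(.4553,-.1415,.004,-82.6)
d=optics.get_image("wrist"); cv2.imwrite("pics/w5.png",d["img"]);np.savez("pics/w5.npz",**d)
E
```

```text
clock: 7.5
position: [0.5062, 0.1484, 0.1306]
ee_rot: [-0.0, 0.857, 0.515, -0.003]
contact_force: [-0.0, 1.3, -0.3]
width: 0.0511
clock: 7.9
position: [0.462, -0.001, 0.1308]
ee_rot: [0.0, 0.958, 0.285, -0.002]
contact_force: [-0.7, 0.7, 0.8]
width: 0.0509
clock: 8.4
position: [0.449, -0.1435, 0.1309]
ee_rot: [-0.001, 0.998, 0.063, -0.001]
contact_force: [-0.1, 0.1, 0.1]
width: 0.0512
t 8.4 pos [ 0.449  -0.1435  0.1309] yaw -82.77 w 0.0512 F [-0.1  0.1  0.1] q6 0.99
slide [ 0.042   0.0132 -0.8462] twist [-0.0002 -0.0004  0.0005]
```

View pics/w5.png

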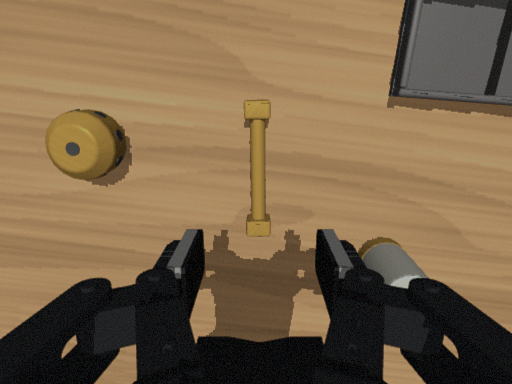

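Collars at (257,109) and (258,227), aligned with the jaws. Going down to grasp.

```bash
python3 -m creep '{"slide":[[0.04,0.01,-0.3],[0.04,0.01,-0.55],[0.04,0.01,-0.7],[0.04,0.01,-0.79],[0.04,0.01,-0.83],[0.04,0.01,-0.85],[0.04,0.01,-0.85],[0.04,0.01,-0.85]],"twist":[[0,0,0],[0,0,0],[0,0,0],[0,0,0],[0,0,0],[0,0,0],[0,0,0],[0,0,0]],"fingers":[0.2,0.2,0.2,0.2,0.2,0.2,0.2,0.2]}' 40
python3 -m creep '{"slide":[[0,0,0],[0,0,0],[0,0,0],[0,0,0],[0,0,0],[0,0,0]],"twist":[[0,0,0],[0,0,0],[0,0,0],[0,0,0],[0,0,0],[0,0,0]],"fingers":[-1,-1,-1,-1,-1,-1]}' 40
python3 -m creep '{"slide":[[0,0,0.2],[0,0,0.5],[0,0,0.8],[0,0,0.8]],"twist":[[0,0,0],[0,0,0],[0,0,0],[0,0,0]],"fingers":[-1,-1,-1,-1]}' 40
python3 - <<'E'
from h import *
to(.582+.028,.3036,.11,1.2)
E
```

```text
clock: 9.25
position: [0.4568, -0.141, 0.0055]
ee_rot: [0.0, 0.998, 0.065, 0.001]
contact_force: [0.6, -0.1, 0.7]
width: 0.0511
clock: 9.85
position: [0.4565, -0.1413, 0.0054]
ee_rot: [0.0, 0.998, 0.065, 0.0]
contact_force: [-0.9, -0.4, 5.7]
width: 0.0101
clock: 10.25
position: [0.4602, -0.1429, 0.1303]
ee_rot: [0.003, 0.998, 0.065, 0.006]
contact_force: [0.8, -0.1, -1.1]
width: 0.01
t 10.25 pos [ 0.4602 -0.1429  0.1303] yaw -82.59 w 0.01 F [ 0.8 -0.1 -1.1] q6 1.0
slide [ 0.9985  2.9768 -0.135 ] twist [-0.0006  0.0021  0.2327]
```

```bash
python3 -m creep '{"slide":[[0.1,0.25,0],[0.2,0.5,0],[0.3,0.75,0],[0.34,1,0],[0.34,1,0]],"twist":[[0,0,0.02],[0,0,0.04],[0,0,0.06],[0,0,0.08],[0,0,0.08]],"fingers":[-1,-1,-1,-1,-1]}'
python3 -m creep '{"slide":[[0.1,0.25,0],[0.2,0.5,0],[0.3,0.75,0],[0.34,1,0],[0.34,1,0]],"twist":[[0,0,0.02],[0,0,0.04],[0,0,0.06],[0,0,0.08],[0,0,0.08]],"fingers":[-1,-1,-1,-1,-1]}'
python3 -m creep '{"slide":[[0.1,0.25,0],[0.2,0.5,0],[0.3,0.75,0],[0.34,0.97,0],[0.34,0.97,0],[0.34,0.97,0]],"twist":[[0,0,0.02],[0,0,0.04],[0,0,0.06],[0,0,0.073],[0,0,0.073],[0,0,0.073]],"fingers":[-1,-1,-1,-1,-1,-1]}'
python3 - <<'E'
from h import *
from rig import optics
to(.582+.028,.3036,.011,1.2)
d=optics.get_image("wrist"); cv2.imwrite("pics/w6.png",d["img"])
E
```

```text
clock: 10.75
position: [0.507, 0.0129, 0.1236]
ee_rot: [-0.001, 0.95, 0.313, -0.0]
contact_force: [0.4, -0.6, 0.1]
width: 0.0099
clock: 11.25
position: [0.5587, 0.1623, 0.1236]
ee_rot: [-0.001, 0.842, 0.539, 0.0]
contact_force: [-0.3, -0.6, -1.3]
width: 0.0098
clock: 11.85
position: [0.6086, 0.3032, 0.1234]
ee_rot: [-0.0, 0.699, 0.715, -0.002]
contact_force: [0.0, 0.2, -0.3]
width: 0.0102
t 11.85 pos [0.6086 0.3032 0.1234] yaw 1.23 w 0.0102 F [ 0.   0.2 -0.3] q6 0.34
slide [ 0.0093  0.0023 -0.7492] twist [ 0.0004 -0.0004 -0.0001]
```

View pics/w6.png

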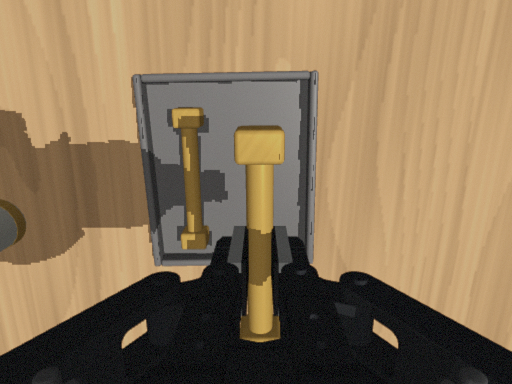

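The second stem is held above the free half of the tray, with the first lying at (190,180). Lowering.

```bash
python3 -m creep '{"slide":[[0.01,0,-0.2],[0.01,0,-0.4],[0.01,0,-0.55],[0.01,0,-0.65],[0.01,0,-0.71],[0.01,0,-0.74],[0.01,0,-0.75],[0.01,0,-0.75]],"twist":[[0,0,0],[0,0,0],[0,0,0],[0,0,0],[0,0,0],[0,0,0],[0,0,0],[0,0,0]],"fingers":[-1,-1,-1,-1,-1,-1,-1,-1]}' 40
python3 -m creep '{"slide":[[0,0,0],[0,0,0],[0,0,0],[0,0,0]],"twist":[[0,0,0],[0,0,0],[0,0,0],[0,0,0]],"fingers":[-0.45,-0.45,-0.45,-0.45]}' 40
python3 -m creep '{"slide":[[0,0,0.15],[0,0,0.5],[0,0,0.9],[0,0,0.9]],"twist":[[0,0,0],[0,0,0],[0,0,0],[0,0,0]],"fingers":[-0.45,-0.45,-0.45,-0.45]}' 40
python3 - <<'E'
from h import *
from rig import optics
to(.3875,.2595,.15,2.7)
d=optics.get_image("wrist"); cv2.imwrite("pics/w7.png",d["img"])
E
```

```text
clock: 12.7
position: [0.6113, 0.3046, 0.0131]
ee_rot: [0.0, 0.699, 0.715, 0.001]
contact_force: [-0.6, -0.6, -1.0]
width: 0.0103
clock: 13.1
position: [0.6109, 0.3046, 0.0127]
ee_rot: [0.0, 0.699, 0.715, 0.0]
contact_force: [0.6, -0.1, -0.6]
width: 0.0237
clock: 13.5
position: [0.6141, 0.3058, 0.1544]
ee_rot: [0.003, 0.699, 0.715, 0.005]
contact_force: [0.0, -0.5, 0.9]
width: 0.0236
t 13.5 pos [0.6141 0.3058 0.1544] yaw 1.3 w 0.0236 F [ 0.  -0.5  0.9] q6 0.34
slide [-1.5108 -0.3089 -0.0294] twist [-0.0007  0.0018  0.0039]
```

View pics/w7.png

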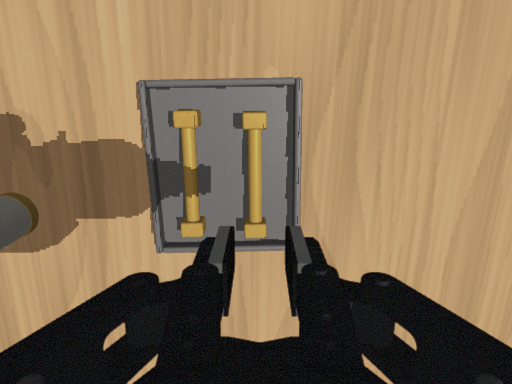

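Both stems lie flat, side by side. Next is the left shade.

```bash
python3 -m creep '{"slide":[[-0.33,-0.1,0],[-0.66,-0.2,0],[-0.9,-0.2,0],[-0.9,-0.2,0]],"twist":[[0,0,0],[0,0,0],[0,0,0.004],[0,0,0.004]],"fingers":[1,1,1,1]}'
python3 -m creep '{"slide":[[-0.33,-0.1,0],[-0.6,-0.1,0],[-0.6,-0.1,0],[-0.6,-0.1,0]],"twist":[[0,0,0],[0,0,0],[0,0,0],[0,0,0]],"fingers":[1,1,1,1]}'
python3 - <<'E'
from h import *
from rig import optics
to(.3875,.2595,.03,2.7)
d=optics.get_image("wrist"); cv2.imwrite("pics/w8.png",d["img"]);np.savez("pics/w8.npz",**d)
E
```

```text
clock: 13.95
position: [0.4682, 0.2728, 0.1456]
ee_rot: [-0.002, 0.689, 0.724, -0.004]
contact_force: [1.1, 0.4, -0.4]
width: 0.0802
clock: 14.35
position: [0.3856, 0.2595, 0.147]
ee_rot: [0.0, 0.69, 0.724, 0.0]
contact_force: [1.2, -0.2, -0.4]
width: 0.0852
t 14.35 pos [0.3856 0.2595 0.147 ] yaw 2.78 w 0.0852 F [ 1.2 -0.2 -0.4] q6 0.39
slide [ 1.270e-02 -2.000e-04 -7.797e-01] twist [ 0.      0.0001 -0.0002]
```

View pics/w8.png

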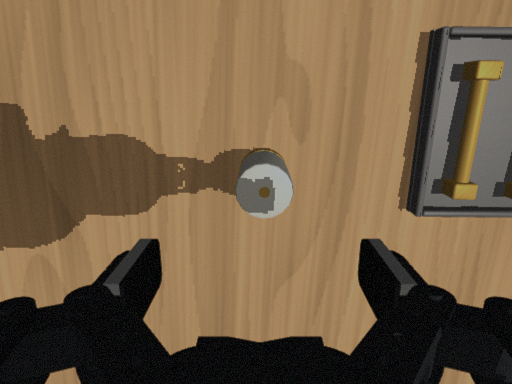

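```bash
python3 - <<'E'
from h import *
d=dict(np.load("pics/w8.npz"));print(P(d,264.5,191.5,.065))
E
python3 -m creep '{"slide":[[0.013,0,-0.2],[0.013,0,-0.4],[0.013,0,-0.6],[0.013,0,-0.7],[0.013,0,-0.75],[0.013,0,-0.78],[0.013,0,-0.78],[0.013,0,-0.78]],"twist":[[0,0,0],[0,0,0],[0,0,0],[0,0,0],[0,0,0],[0,0,0],[0,0,0],[0,0,0]],"fingers":[1,1,1,1,1,1,1,1]}' 30
python3 -m creep '{"slide":[[0,0,0],[0,0,0],[0,0,0],[0,0,0],[0,0,0],[0,0,0],[0,0,0],[0,0,0]],"twist":[[0,0,0],[0,0,0],[0,0,0],[0,0,0],[0,0,0],[0,0,0],[0,0,0],[0,0,0]],"fingers":[0.4,0.2,0,0,-0.2,-0.2,-0.2,-0.2]}' 30
python3 - <<'E'
from h import *
from rig import optics
to(.3875,.2595,.03,2.7)
E
```

```text
[0.38755529 0.25999327 0.065     ]
clock: 15.2
position: [0.3887, 0.2598, 0.0309]
ee_rot: [0.0, 0.69, 0.724, 0.001]
contact_force: [0.6, 0.4, -0.0]
width: 0.0852
clock: 16.0
position: [0.3882, 0.2597, 0.0308]
ee_rot: [0.0, 0.69, 0.724, 0.001]
contact_force: [0.8, -0.2, 5.6]
width: 0.0412
t 16.0 pos [0.3882 0.2597 0.0308] yaw 2.74 w 0.0412 F [ 0.8 -0.2  5.6] q6 0.39
slide [-0.0047 -0.0011 -0.0055] twist [-0.0001  0.0002 -0.0001]
```

```bash
python3 -m creep '{"slide":[[0,0,0.05],[0,0,0.2],[0,0,0.4],[0,0,0.55],[0,0,0.6],[0,0,0.6]],"twist":[[0,0,0],[0,0,0],[0,0,0],[0,0,0],[0,0,0],[0,0,0]],"fingers":[-0.2,-0.2,-0.2,-0.2,-0.2,-0.2]}' 30
python3 - <<'E'
from h import *
from rig import optics
to(.5655,-.2724,.12,2.7)
d=optics.get_image("wrist"); cv2.imwrite("pics/w9.png",d["img"])
E
```

```text
clock: 16.6
position: [0.3879, 0.2596, 0.121]
ee_rot: [0.0, 0.69, 0.724, 0.001]
contact_force: [-0.2, -0.2, -1.1]
width: 0.0414
t 16.6 pos [0.3879 0.2596 0.121 ] yaw 2.73 w 0.0414 F [-0.2 -0.2 -1.1] q6 0.39
slide [ 1.1839 -3.5469 -0.0068] twist [-0.0001  0.0003 -0.0001]
```

View pics/w9.png

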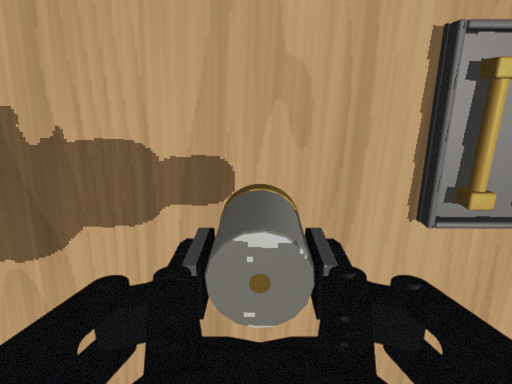

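The shade is held upright. Carrying it to the rack's near bay.

```bash
python3 -m creep '{"slide":[[0.03,-0.1,0],[0.1,-0.3,0],[0.2,-0.55,0],[0.3,-0.8,0],[0.33,-1,0]],"twist":[[0,0,0],[0,0,0],[0,0,0],[0,0,0],[0,0,0]],"fingers":[-0.2,-0.2,-0.2,-0.2,-0.2]}' 30
python3 -m creep '{"slide":[[0.1,-0.3,0],[0.2,-0.55,0],[0.3,-0.8,0],[0.33,-1,0]],"twist":[[0,0,0],[0,0,0],[0,0,0],[0,0,0]],"fingers":[-0.2,-0.2,-0.2,-0.2]}' 30
python3 -m creep '{"slide":[[0.1,-0.3,0],[0.2,-0.55,0],[0.3,-0.8,0],[0.33,-1,0]],"twist":[[0,0,0],[0,0,0],[0,0,0],[0,0,0]],"fingers":[-0.2,-0.2,-0.2,-0.2]}' 30
python3 -m creep '{"slide":[[0.1,-0.25,0],[0.15,-0.4,0],[0.19,-0.5,0],[0.19,-0.54,0],[0.19,-0.54,0],[0.19,-0.54,0]],"twist":[[0,0,0],[0,0,0],[0,0,0],[0,0,0],[0,0,0],[0,0,0]],"fingers":[-0.2,-0.2,-0.2,-0.2,-0.2,-0.2]}' 30
python3 - <<'E'
from h import *
from rig import optics
to(.5655,-.2724,.037,2.7)
d=optics.get_image("wrist"); cv2.imwrite("pics/w10.png",d["img"]);np.savez("pics/w10.npz",**d)
d=optics.get_image("scene"); cv2.imwrite("pics/s10.png",cv2.resize(d["img"][150:330,100:330],None,fx=3,fy=3))
E
```

```text
clock: 17.15
position: [0.4375, 0.1075, 0.1188]
ee_rot: [-0.0, 0.69, 0.724, -0.001]
contact_force: [0.3, -0.2, -0.8]
width: 0.0412
clock: 17.55
position: [0.4872, -0.0428, 0.1186]
ee_rot: [-0.001, 0.69, 0.723, -0.001]
contact_force: [-0.1, 0.8, -0.7]
width: 0.0412
clock: 17.95
position: [0.5366, -0.1927, 0.1182]
ee_rot: [-0.001, 0.69, 0.723, -0.0]
contact_force: [0.5, 0.0, -0.6]
width: 0.0415
clock: 18.55
position: [0.5638, -0.27, 0.1198]
ee_rot: [-0.001, 0.69, 0.724, 0.0]
contact_force: [-0.5, 0.2, -1.7]
width: 0.0411
t 18.55 pos [ 0.5638 -0.27    0.1198] yaw 2.76 w 0.0411 F [-0.5  0.2 -1.7] q6 -0.61
slide [ 0.0111 -0.0157 -0.5522] twist [-0.0003 -0.0002 -0.0002]
```

View pics/w10.png

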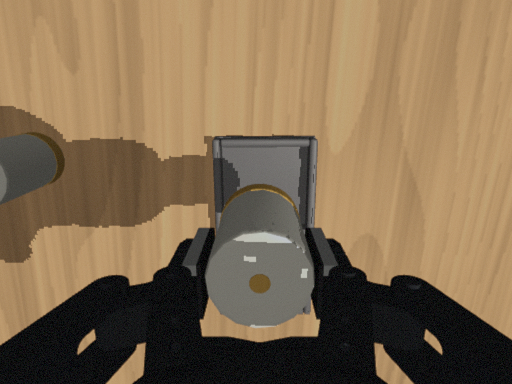

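View pics/s10.png

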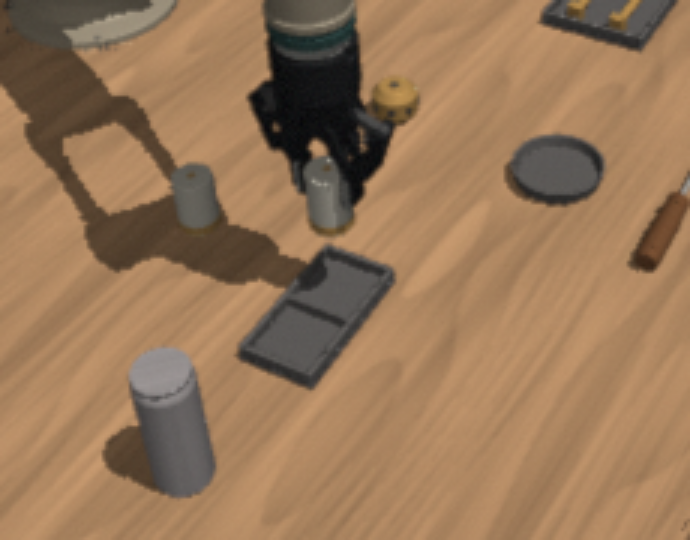

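```bash
python3 - <<'E'
from h import *
d=dict(np.load("pics/w10.npz"))
cv2.imwrite("pics/w10c.png",cv2.resize(d["img"][120:250,190:340],None,fx=5,fy=5,interpolation=cv2.INTER_CUBIC)[:600])
E
```

```text
(no output)
```

View pics/w10c.png

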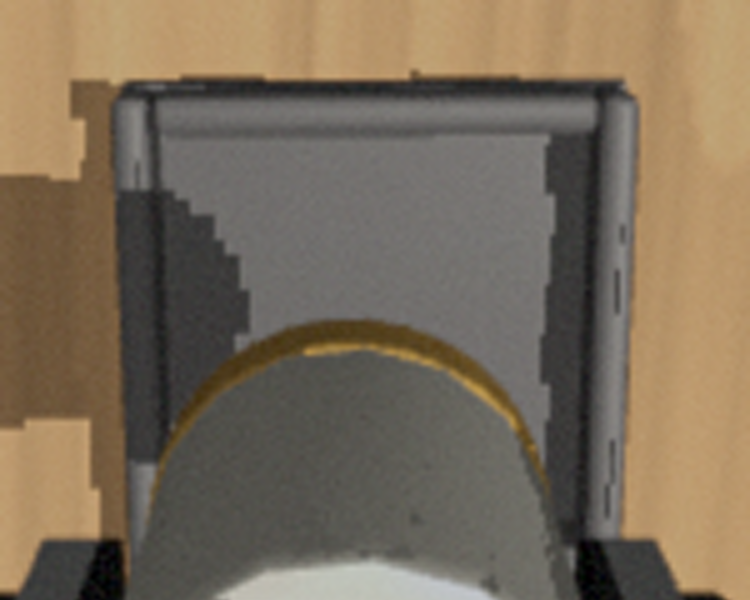

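```bash
python3 - <<'E'
from h import *
d=dict(np.load("pics/w10.npz"))
A,B=P(d,213.2,138.5,.02),P(d,317.2,138.5,.02); print(A,B,np.linalg.norm(A-B))
C=P(d,190+125/5,120+560/5,.02);D=P(d,190+615/5,120+540/5,.02);print(C,D)
m=(A+B)/2; a=np.arctan2(*(B-A)[[1,0]]); print(np.degrees(a)); y=np.array([-np.sin(a),np.cos(a)])
print("bay+",m[:2]-.039*y,"bay-",m[:2]-.111*y)
E
```

```text
[ 0.52659024 -0.2362331   0.02      ] [ 0.60254875 -0.23254122  0.02      ] 0.07604817610268812
[ 0.52880317 -0.31018438  0.02      ] [ 0.60596541 -0.30298134  0.02      ]
2.7826023379134632
bay+ [ 0.56646281 -0.27334118] bay- [ 0.56995815 -0.34525628]
```

```bash
python3 -m creep '{"slide":[[0.015,-0.02,-0.05],[0.015,-0.02,-0.15],[0.015,-0.02,-0.25],[0.015,-0.02,-0.35],[0.015,-0.02,-0.42],[0.015,-0.02,-0.47],[0.015,-0.02,-0.5],[0.015,-0.02,-0.52],[0.015,-0.02,-0.535],[0.015,-0.02,-0.545],[0.015,-0.02,-0.545],[0.015,-0.02,-0.545]],"twist":[[0,0,0],[0,0,0],[0,0,0],[0,0,0],[0,0,0],[0,0,0],[0,0,0],[0,0,0],[0,0,0],[0,0,0],[0,0,0],[0,0,0]],"fingers":[-0.2,-0.2,-0.2,-0.2,-0.2,-0.2,-0.2,-0.2,-0.2,-0.2,-0.2,-0.2]}' 30
python3 - <<'E'
from h import *
from rig import optics
to(.566,-.273,.0368,2.7)
E
```

```text
clock: 19.85
position: [0.5671, -0.2747, 0.0389]
ee_rot: [0.0, 0.69, 0.724, 0.0]
contact_force: [-1.0, -0.1, -1.9]
width: 0.0413
t 19.85 pos [ 0.5671 -0.2747  0.0389] yaw 2.73 w 0.0413 F [-1.  -0.1 -1.9] q6 -0.61
slide [-0.0072  0.0112 -0.0138] twist [ 0.0001  0.0001 -0.0001]
```

```bash
python3 -m creep '{"slide":[[0,0,-0.005],[0,0,-0.01],[0,0,-0.015],[0,0,-0.015],[0,0,-0.015]],"twist":[[0,0,0],[0,0,0],[0,0,0],[0,0,0],[0,0,0]],"fingers":[-0.2,-0.2,-0.2,-0.2,-0.2]}' 30
python3 -c "
from h import *
to(.566,-.273,.0368,2.7)"
```

```text
clock: 20.35
position: [0.567, -0.2746, 0.0369]
ee_rot: [0.0, 0.69, 0.724, 0.0]
contact_force: [-0.7, 0.7, 3.1]
width: 0.0414
t 20.35 pos [ 0.567  -0.2746  0.0369] yaw 2.73 w 0.0414 F [-0.7  0.7  3.1] q6 -0.61
slide [-0.0068  0.0108 -0.0004] twist [ 0.      0.0001 -0.0001]
```

Contact force shows it's seated. Releasing.

```bash
python3 -m creep '{"slide":[[0,0,0],[0,0,0],[0,0,0],[0,0,0],[0,0,0]],"twist":[[0,0,0],[0,0,0],[0,0,0],[0,0,0],[0,0,0]],"fingers":[0.05,0.2,0.4,0.5,0.5]}' 30
python3 -m creep '{"slide":[[0,0,0.1],[0,0,0.3],[0,0,0.6],[0,0,0.75],[0,0,0.75]],"twist":[[0,0,0],[0,0,0],[0,0,0],[0,0,0],[0,0,0]],"fingers":[0.5,0.5,0.5,1,1]}' 30
python3 - <<'E'
from h import *
from rig import optics
to(.3861,-.2619,.147,2.7)
d=optics.get_image("wrist"); cv2.imwrite("pics/w11.png",d["img"]);np.savez("pics/w11.npz",**d)
E
```

```text
clock: 20.85
position: [0.5669, -0.2745, 0.0362]
ee_rot: [-0.0, 0.69, 0.724, 0.0]
contact_force: [0.6, -0.5, -0.4]
width: 0.0639
clock: 21.35
position: [0.5694, -0.276, 0.1533]
ee_rot: [0.004, 0.69, 0.724, 0.001]
contact_force: [0.6, -0.8, -0.4]
width: 0.0849
t 21.35 pos [ 0.5694 -0.276   0.1533] yaw 2.74 w 0.0849 F [ 0.6 -0.8 -0.4] q6 -0.61
slide [-1.2217  0.0939 -0.0422] twist [ 0.0008  0.0012 -0.0001]
```

View pics/w11.png

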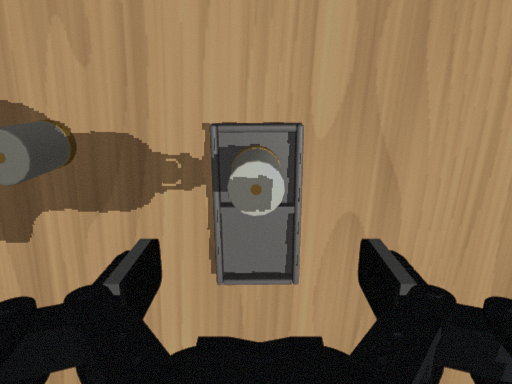

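The shade stands in the upper bay at (256,189), rack corners at (210,125), (303,125), (299,284) and (217,284).

```bash
python3 - <<'E'
from h import *
d=dict(np.load("pics/w11.npz"))
print("shade",P(d,256.5,189.5,.071)); W=[P(d,u,v,.02) for u,v in((210,125),(303,124.5),(299.5,284),(217,284.5))]; print(sum(W)/4)
print("shadeR",P(d,0,157,.065))
E
python3 -m creep '{"slide":[[-0.3,0.02,0],[-0.6,0.05,0],[-0.9,0.09,0],[-0.95,0.09,0]],"twist":[[0,0,0],[0,0,0],[0,0,0],[0,0,0]],"fingers":[1,1,1,1]}'
python3 -m creep '{"slide":[[-0.26,0,0],[-0.26,0,0],[-0.26,0,0]],"twist":[[0,0,0],[0,0,0],[0,0,0]],"fingers":[1,1,1]}'
python3 - <<'E'
from h import *
from rig import optics
to(.3861,-.2619,.031,2.7)
d=optics.get_image("wrist"); cv2.imwrite("pics/w12.png",d["img"]);np.savez("pics/w12.npz",**d)
E
```

```text
shade [ 0.56617108 -0.27482682  0.071     ]
[ 0.56853263 -0.30923357  0.02      ]
shadeR [ 0.385085   -0.26103709  0.065     ]
clock: 21.8
position: [0.4179, -0.2577, 0.1465]
ee_rot: [-0.005, 0.69, 0.723, -0.001]
contact_force: [0.1, -0.0, 0.2]
width: 0.0852
clock: 22.1
position: [0.3852, -0.2609, 0.1481]
ee_rot: [-0.0, 0.69, 0.723, 0.0]
contact_force: [-0.4, -0.2, 0.1]
width: 0.0856
t 22.1 pos [ 0.3852 -0.2609  0.1481] yaw 2.66 w 0.0856 F [-0.4 -0.2  0.1] q6 -0.79
slide [ 0.006  -0.0065 -0.7808] twist [-0.0001 -0.      0.0001]
```

View pics/w12.png

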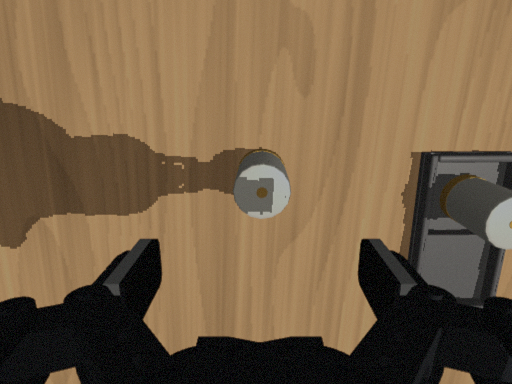

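```bash
python3 -m creep '{"slide":[[0.005,-0.005,-0.2],[0.005,-0.005,-0.4],[0.005,-0.005,-0.6],[0.005,-0.005,-0.7],[0.005,-0.005,-0.75],[0.005,-0.005,-0.78],[0.005,-0.005,-0.78],[0.005,-0.005,-0.78]],"twist":[[0,0,0],[0,0,0],[0,0,0],[0,0,0],[0,0,0],[0,0,0],[0,0,0],[0,0,0]],"fingers":[1,1,1,1,1,1,1,1]}' 30
python3 -m creep '{"slide":[[0,0,0],[0,0,0],[0,0,0],[0,0,0],[0,0,0],[0,0,0],[0,0,0],[0,0,0]],"twist":[[0,0,0],[0,0,0],[0,0,0],[0,0,0],[0,0,0],[0,0,0],[0,0,0],[0,0,0]],"fingers":[0.4,0.2,0,0,-0.2,-0.2,-0.2,-0.2]}' 30
python3 -c "
from h import *
to(.3861,-.2619,.031,2.7)"
python3 -m creep '{"slide":[[0,0,0.05],[0,0,0.2],[0,0,0.45],[0,0,0.65],[0,0,0.75],[0,0,0.75]],"twist":[[0,0,0],[0,0,0],[0,0,0],[0,0,0],[0,0,0],[0,0,0]],"fingers":[-0.2,-0.2,-0.2,-0.2,-0.2,-0.2]}' 30
python3 - <<'E'
from h import *
to(.5697,-.3452,.14,2.7)
E
```

```text
clock: 22.95
position: [0.387, -0.2623, 0.0324]
ee_rot: [0.001, 0.69, 0.724, 0.0]
contact_force: [-0.1, -0.2, 0.2]
width: 0.0859
clock: 23.75
position: [0.3864, -0.262, 0.0322]
ee_rot: [0.0, 0.69, 0.724, 0.0]
contact_force: [0.0, 0.3, 5.5]
width: 0.0409
t 23.75 pos [ 0.3864 -0.262   0.0322] yaw 2.73 w 0.0409 F [0.  0.3 5.5] q6 -0.79
slide [-0.0021  0.0006 -0.0083] twist [ 0.0001  0.0001 -0.0001]
clock: 24.35
position: [0.3873, -0.2628, 0.1465]
ee_rot: [0.003, 0.69, 0.724, 0.0]
contact_force: [0.1, 0.6, -1.5]
width: 0.0414
t 24.35 pos [ 0.3873 -0.2628  0.1465] yaw 2.74 w 0.0414 F [ 0.1  0.6 -1.5] q6 -0.79
slide [ 1.2162 -0.5492 -0.0435] twist [ 0.0006  0.0006 -0.0001]
```

```bash
python3 -m creep '{"slide":[[0.1,-0.1,0],[0.3,-0.3,0],[0.5,-0.5,0],[0.7,-0.55,0],[0.85,-0.55,0],[0.95,-0.55,0]],"twist":[[0,0,0],[0,0,0],[0,0,0],[0,0,0],[0,0,0],[0,0,0]],"fingers":[-0.2,-0.2,-0.2,-0.2,-0.2,-0.2]}' 30
python3 -m creep '{"slide":[[0.15,0,0],[0.23,0,0],[0.265,0,0],[0.265,0,0],[0.265,0,0]],"twist":[[0,0,0],[0,0,0],[0,0,0],[0,0,0],[0,0,0]],"fingers":[-0.2,-0.2,-0.2,-0.2,-0.2]}' 30
python3 - <<'E'
from h import *
from rig import optics
to(.5697,-.3452,.0385,2.7)
d=optics.get_image("wrist"); cv2.imwrite("pics/w13.png",d["img"])
E
```

```text
clock: 24.95
position: [0.5293, -0.344, 0.142]
ee_rot: [-0.002, 0.69, 0.724, 0.0]
contact_force: [-0.2, 0.1, -1.5]
width: 0.0409
clock: 25.45
position: [0.5674, -0.344, 0.1441]
ee_rot: [-0.001, 0.69, 0.724, -0.0]
contact_force: [0.1, -0.1, -1.3]
width: 0.0413
t 25.45 pos [ 0.5674 -0.344   0.1441] yaw 2.73 w 0.0413 F [ 0.1 -0.1 -1.3] q6 -0.7
slide [ 0.0155 -0.0077 -0.7043] twist [-0.0001 -0.0002 -0.0001]
```

View pics/w13.png

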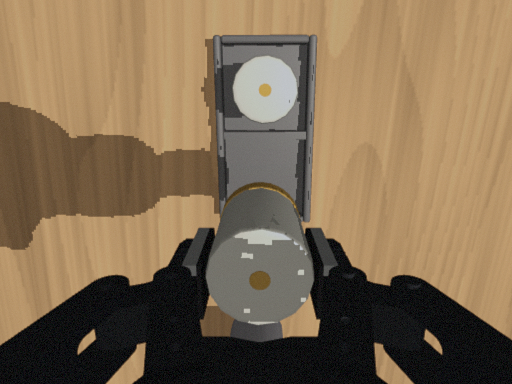

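Rack is directly below. Lowering gently.

```bash
python3 -m creep '{"slide":[[0.008,-0.003,-0.05],[0.008,-0.003,-0.15],[0.008,-0.003,-0.27],[0.008,-0.003,-0.39],[0.008,-0.003,-0.5],[0.008,-0.003,-0.57],[0.008,-0.003,-0.62],[0.008,-0.003,-0.65],[0.008,-0.003,-0.67],[0.008,-0.003,-0.685],[0.008,-0.003,-0.695],[0.008,-0.003,-0.695],[0.008,-0.003,-0.695]],"twist":[[0,0,0],[0,0,0],[0,0,0],[0,0,0],[0,0,0],[0,0,0],[0,0,0],[0,0,0],[0,0,0],[0,0,0],[0,0,0],[0,0,0],[0,0,0]],"fingers":[-0.2,-0.2,-0.2,-0.2,-0.2,-0.2,-0.2,-0.2,-0.2,-0.2,-0.2,-0.2,-0.2]}' 30
python3 -c "
from h import *
to(.5697,-.3452,.038,2.7)"
```

```text
clock: 26.8
position: [0.5698, -0.3449, 0.0404]
ee_rot: [0.0, 0.69, 0.724, 0.0]
contact_force: [-0.2, 0.2, -0.5]
width: 0.0414
t 26.8 pos [ 0.5698 -0.3449  0.0404] yaw 2.73 w 0.0414 F [-0.2  0.2 -0.5] q6 -0.7
slide [-0.0008 -0.0022 -0.016 ] twist [ 0.0001  0.0001 -0.0001]
```

```bash
python3 -m creep '{"slide":[[0,0,-0.005],[0,0,-0.01],[0,0,-0.015],[0,0,-0.017],[0,0,-0.017]],"twist":[[0,0,0],[0,0,0],[0,0,0],[0,0,0],[0,0,0]],"fingers":[-0.2,-0.2,-0.2,-0.2,-0.2]}' 30

```

```text
clock: 27.3
position: [0.5697, -0.3448, 0.0383]
ee_rot: [0.0, 0.69, 0.724, 0.0]
contact_force: [-1.8, 0.1, 5.2]
width: 0.041
```

Seated (Fz changed from −0.5 to +5.2). Releasing.

```bash
python3 -m creep '{"slide":[[0,0,0],[0,0,0],[0,0,0],[0,0,0],[0,0,0]],"twist":[[0,0,0],[0,0,0],[0,0,0],[0,0,0],[0,0,0]],"fingers":[0.05,0.2,0.4,0.5,0.5]}' 30
python3 -m creep '{"slide":[[0,0,0.1],[0,0,0.3],[0,0,0.6],[0,0,0.75],[0,0,0.75]],"twist":[[0,0,0],[0,0,0],[0,0,0],[0,0,0],[0,0,0]],"fingers":[0.5,0.5,0.5,1,1]}' 30
python3 - <<'E'
from h import *
from rig import optics
to(.461,-.0098,.12,2.7)
d=optics.get_image("wrist"); cv2.imwrite("pics/w14.png",d["img"]);np.savez("pics/w14.npz",**d)
E
```

```text
clock: 27.8
position: [0.5696, -0.3448, 0.0373]
ee_rot: [-0.0, 0.69, 0.724, 0.0]
contact_force: [-0.4, 1.1, -0.4]
width: 0.0641
clock: 28.3
position: [0.5719, -0.3464, 0.1548]
ee_rot: [0.005, 0.69, 0.724, 0.001]
contact_force: [1.1, 0.4, -0.6]
width: 0.0852
t 28.3 pos [ 0.5719 -0.3464  0.1548] yaw 2.73 w 0.0852 F [ 1.1  0.4 -0.6] q6 -0.7
slide [-0.7393  2.2441 -0.2318] twist [ 0.0009  0.0012 -0.0001]
```

View pics/w14.png

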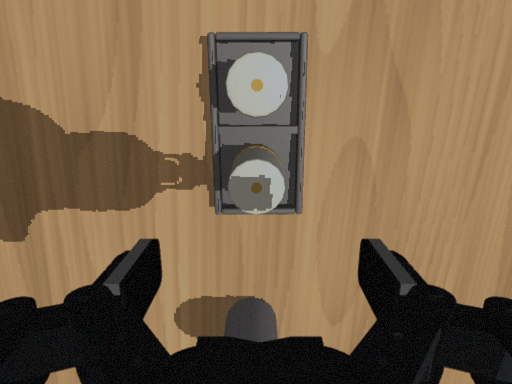

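Both shades stand in their bays, tops at (257,85) and (257,187). Now the hub.

```bash
python3 -m creep '{"slide":[[-0.1,0.25,0],[-0.2,0.55,0],[-0.3,0.85,0],[-0.36,1,0]],"twist":[[0,0,0],[0,0,0],[0,0,0],[0,0,0]],"fingers":[1,1,1,1]}'
python3 -m creep '{"slide":[[-0.1,0.25,0],[-0.2,0.55,0],[-0.3,0.85,0],[-0.36,1,0]],"twist":[[0,0,0],[0,0,0],[0,0,0],[0,0,0]],"fingers":[1,1,1,1]}'
python3 -m creep '{"slide":[[0,0.24,-0.2],[0,0.24,-0.2],[0,0.24,-0.2],[0,0.24,-0.2]],"twist":[[0,0,0],[0,0,0],[0,0,0],[0,0,0]],"fingers":[1,1,1,1]}'
python3 - <<'E'
from h import *
from rig import optics
to(.461,-.0098,.007,2.7)
d=optics.get_image("wrist"); cv2.imwrite("pics/w15.png",d["img"]);np.savez("pics/w15.npz",**d)
E
```

```text
clock: 28.75
position: [0.5123, -0.1906, 0.1479]
ee_rot: [-0.003, 0.69, 0.724, -0.0]
contact_force: [1.0, -1.1, 0.6]
width: 0.0852
clock: 29.15
position: [0.4581, -0.0414, 0.1482]
ee_rot: [-0.003, 0.69, 0.724, -0.001]
contact_force: [-0.1, -0.3, -0.8]
width: 0.0855
clock: 29.55
position: [0.4619, -0.0094, 0.1197]
ee_rot: [0.0, 0.69, 0.724, -0.0]
contact_force: [0.1, -0.1, -0.1]
width: 0.0855
t 29.55 pos [ 0.4619 -0.0094  0.1197] yaw 2.72 w 0.0855 F [ 0.1 -0.1 -0.1] q6 -0.22
slide [-0.0057 -0.0028 -0.7516] twist [ 0.0001 -0.0001 -0.0001]
```

View pics/w15.png

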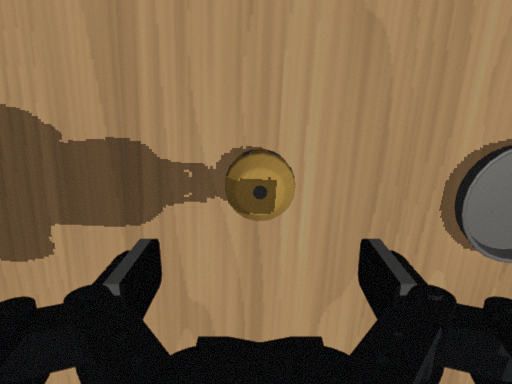

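```bash
python3 - <<'E'
from h import *
print(P(dict(np.load("pics/w15.npz")),260,191.5,.04))
E
python3 -m creep '{"slide":[[-0.006,-0.003,-0.2],[-0.006,-0.003,-0.4],[-0.006,-0.003,-0.55],[-0.006,-0.003,-0.65],[-0.006,-0.003,-0.71],[-0.006,-0.003,-0.74],[-0.006,-0.003,-0.755],[-0.006,-0.003,-0.755]],"twist":[[0,0,0],[0,0,0],[0,0,0],[0,0,0],[0,0,0],[0,0,0],[0,0,0],[0,0,0]],"fingers":[1,1,1,1,1,1,1,1]}' 50
python3 -m creep '{"slide":[[0,0,0],[0,0,0],[0,0,0],[0,0,0],[0,0,0],[0,0,0],[0,0,0]],"twist":[[0,0,0],[0,0,0],[0,0,0],[0,0,0],[0,0,0],[0,0,0],[0,0,0]],"fingers":[0.4,0.2,0,0,0,0,0]}' 50
python3 -c "
from h import *
to(.461,-.0098,.007,2.7)"
```

```text
[ 0.46054765 -0.00845286  0.04      ]
clock: 30.4
position: [0.4612, -0.0095, 0.0071]
ee_rot: [0.0, 0.69, 0.724, 0.0]
contact_force: [0.5, -0.4, 0.5]
width: 0.0855
clock: 31.1
position: [0.4615, -0.0092, 0.0078]
ee_rot: [0.001, 0.69, 0.724, 0.001]
contact_force: [-0.5, -0.2, 7.5]
width: 0.0502
t 31.1 pos [ 0.4615 -0.0092  0.0078] yaw 2.75 w 0.0502 F [-0.5 -0.2  7.5] q6 -0.22
slide [-0.0031 -0.0038 -0.0054] twist [ 0.0001  0.0003 -0.0001]
```

```bash
python3 -m creep '{"slide":[[0,0,0.05],[0,0,0.2],[0,0,0.4],[0,0,0.5],[0,0,0.5],[0,0,0.5]],"twist":[[0,0,0],[0,0,0],[0,0,0],[0,0,0],[0,0,0],[0,0,0]],"fingers":[0,0,0,0,0,0]}' 50
python3 - <<'E'
from h import *
from rig import optics
to(.6628,-.0189,.083,2.7)
d=optics.get_image("wrist"); cv2.imwrite("pics/w16.png",d["img"]);np.savez("pics/w16.npz",**d)
E
```

```text
clock: 31.7
position: [0.4601, -0.0091, 0.0815]
ee_rot: [-0.0, 0.69, 0.724, -0.0]
contact_force: [-0.1, -0.7, -3.4]
width: 0.0503
t 31.7 pos [ 0.4601 -0.0091  0.0815] yaw 2.73 w 0.0503 F [-0.1 -0.7 -3.4] q6 -0.22
slide [ 1.3515 -0.0656  0.0098] twist [-0.     -0.0001 -0.0001]
```

View pics/w16.png

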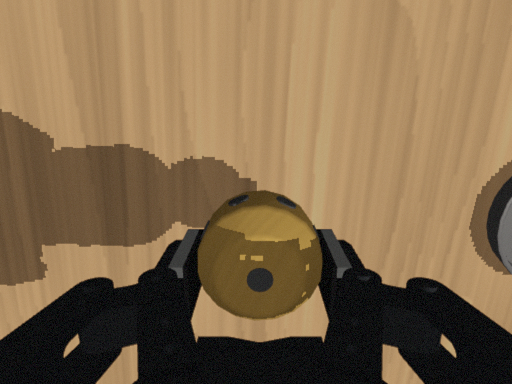

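The hub is held level. Carrying it to the dish.

```bash
python3 -m creep '{"slide":[[0.1,0,0],[0.3,0,0],[0.55,-0.02,0],[0.8,-0.04,0],[1,-0.06,0]],"twist":[[0,0,0],[0,0,0],[0,0,0],[0,0,0],[0,0,0]],"fingers":[0,0,0,0,0]}' 50
python3 -m creep '{"slide":[[0.2,0,0],[0.3,0,0],[0.35,0,0],[0.35,0,0],[0.35,0,0],[0.35,0,0]],"twist":[[0,0,0],[0,0,0],[0,0,0],[0,0,0],[0,0,0],[0,0,0]],"fingers":[0,0,0,0,0,0]}' 50
python3 - <<'E'
from h import *
from rig import optics
to(.6628,-.0189,.013,2.7)
d=optics.get_image("wrist"); cv2.imwrite("pics/w17.png",d["img"]);np.savez("pics/w17.npz",**d)
E
```

```text
clock: 32.25
position: [0.6119, -0.0182, 0.0797]
ee_rot: [-0.001, 0.69, 0.724, -0.001]
contact_force: [0.1, 0.7, -3.0]
width: 0.0498
clock: 32.85
position: [0.6617, -0.0181, 0.0814]
ee_rot: [-0.001, 0.69, 0.724, -0.001]
contact_force: [0.4, -0.2, -2.9]
width: 0.0498
t 32.85 pos [ 0.6617 -0.0181  0.0814] yaw 2.73 w 0.0498 F [ 0.4 -0.2 -2.9] q6 -0.18
slide [ 0.0076 -0.0055 -0.4559] twist [-0.     -0.0003 -0.0001]
```

View pics/w17.png

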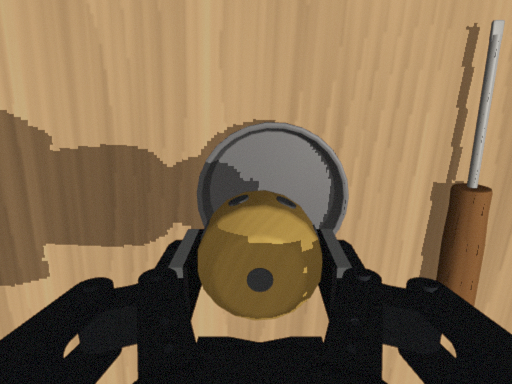

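```bash
python3 - <<'E'
from h import *
from scipy.optimize import least_squares
d=dict(np.load("pics/w17.npz"))
Q=np.array([P(d,*p,.018) for p in((198,193),(348,193),(273,123),(209,155),(338,155))])[:,:2]
r=least_squares(lambda s:np.linalg.norm(Q-s[:2],axis=1)-.05,[.66,-.02]);print(r.x,r.fun)
E
```

```text
[ 0.66872516 -0.01748711] [-0.00095923 -0.00100302 -0.00028211  0.00037474  0.00042513]
```

```bash
python3 -m creep '{"slide":[[0.035,0,-0.05],[0.035,0,-0.15],[0.035,0,-0.25],[0.035,0,-0.33],[0.035,0,-0.38],[0.035,0,-0.41],[0.035,0,-0.43],[0.035,0,-0.44],[0.035,0,-0.445],[0.035,0,-0.445]],"twist":[[0,0,0],[0,0,0],[0,0,0],[0,0,0],[0,0,0],[0,0,0],[0,0,0],[0,0,0],[0,0,0],[0,0,0]],"fingers":[0,0,0,0,0,0,0,0,0,0]}' 50
python3 -c "
from h import *
to(.667,-.018,.0128,2.7)"
```

```text
clock: 33.9
position: [0.6687, -0.0182, 0.0154]
ee_rot: [0.0, 0.69, 0.724, 0.0]
contact_force: [-0.1, 0.8, -3.5]
width: 0.0499
t 33.9 pos [ 0.6687 -0.0182  0.0154] yaw 2.73 w 0.0499 F [-0.1  0.8 -3.5] q6 -0.18
slide [-0.0115  0.0015 -0.017 ] twist [ 0.      0.0001 -0.0001]
```

```bash
python3 -m creep '{"slide":[[0,0,-0.008],[0,0,-0.015],[0,0,-0.018],[0,0,-0.018]],"twist":[[0,0,0],[0,0,0],[0,0,0],[0,0,0]],"fingers":[0,0,0,0]}' 50
python3 - <<'E'
from h import *
from rig import optics
to(.667,-.018,.0128,2.7)
d=optics.get_image("scene"); cv2.imwrite("pics/s18.png",cv2.resize(d["img"][150:250,220:350],None,fx=6,fy=6,interpolation=cv2.INTER_CUBIC)[:600])
E
```

```text
clock: 34.3
position: [0.6687, -0.0182, 0.0129]
ee_rot: [0.0, 0.69, 0.724, 0.0]
contact_force: [-1.1, 0.6, 0.4]
width: 0.0498
t 34.3 pos [ 0.6687 -0.0182  0.0129] yaw 2.73 w 0.0498 F [-1.1  0.6  0.4] q6 -0.18
slide [-0.0111  0.0013 -0.0008] twist [ 0.      0.0001 -0.0001]
```

View pics/s18.png

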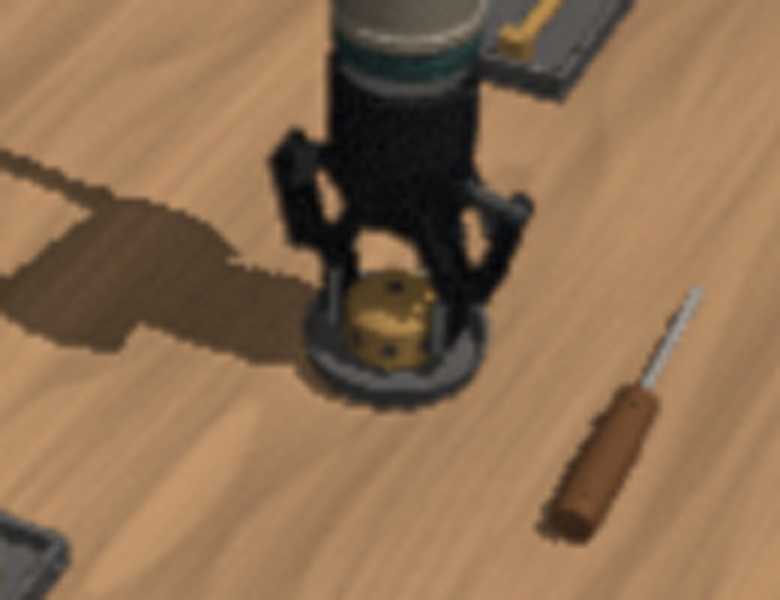

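Seated: weight transferred, hub centred in the dish. Opening slightly and lifting clear.

```bash
python3 -m creep '{"slide":[[0,0,0],[0,0,0],[0,0,0],[0,0,0]],"twist":[[0,0,0],[0,0,0],[0,0,0],[0,0,0]],"fingers":[0.2,0.28,0.3,0.3]}' 50
python3 -m creep '{"slide":[[0,0,0.04],[0,0,0.12],[0,0,0.3],[0,0,0.6],[0,0,0.95]],"twist":[[0,0,0],[0,0,0],[0,0,0],[0,0,0],[0,0,0]],"fingers":[0.3,0.3,0.3,0.3,0.3]}' 50
python3 -m creep '{"slide":[[-0.5,0,0.3],[-0.9,0,0.6],[-0.9,0,0.6],[-0.9,0,0.6],[-0.9,0,0.6],[-0.9,0,0.6]],"twist":[[0,0,0],[0,0,0],[0,0,0],[0,0,0],[0,0,0],[0,0,0]],"fingers":[1,1,1,1,1,1]}' 50
python3 -m creep '{"slide":[[-0.3,0,0],[-0.6,0,0],[-0.9,0,0],[-0.9,0,0],[-0.9,0,0],[-0.9,0,0]],"twist":[[0,0,0],[0,0,0],[0,0,0],[0,0,0],[0,0,0],[0,0,0]],"fingers":[1,1,1,1,1,1]}' 50
python3 - <<'E'
from h import *
from rig import optics
for n in("top","scene"):
    d=optics.get_image(n); np.savez(f"pics/{n}9.npz",**d)
    cv2.imwrite(f"pics/{n}9.png",cv2.resize(d["img"],(800,600)))
d=dict(np.load("pics/top9.npz"));a=d["img"]
c=np.vstack([cv2.resize(a[140:240,u:u+130],None,fx=4,fy=4,interpolation=cv2.INTER_CUBIC)[:300] for u in(170,)]+[cv2.resize(a[160:235,290:420],None,fx=4,fy=4,interpolation=cv2.INTER_CUBIC)])
cv2.imwrite("pics/f.png",c)
E
```

```text
clock: 34.75
position: [0.6688, -0.0182, 0.0125]
ee_rot: [0.0, 0.69, 0.724, 0.0]
contact_force: [0.6, -0.4, 0.5]
width: 0.0555
clock: 35.25
position: [0.6676, -0.0181, 0.1536]
ee_rot: [-0.001, 0.69, 0.724, -0.001]
contact_force: [1.0, -0.1, 0.4]
width: 0.0558
clock: 35.85
position: [0.5343, -0.0183, 0.2425]
ee_rot: [0.001, 0.69, 0.724, 0.001]
contact_force: [0.4, 0.1, 0.3]
width: 0.0854
clock: 36.45
position: [0.4004, -0.0185, 0.242]
ee_rot: [0.0, 0.69, 0.724, 0.0]
contact_force: [0.2, -0.4, -0.2]
width: 0.0853
```

View pics/top9.png

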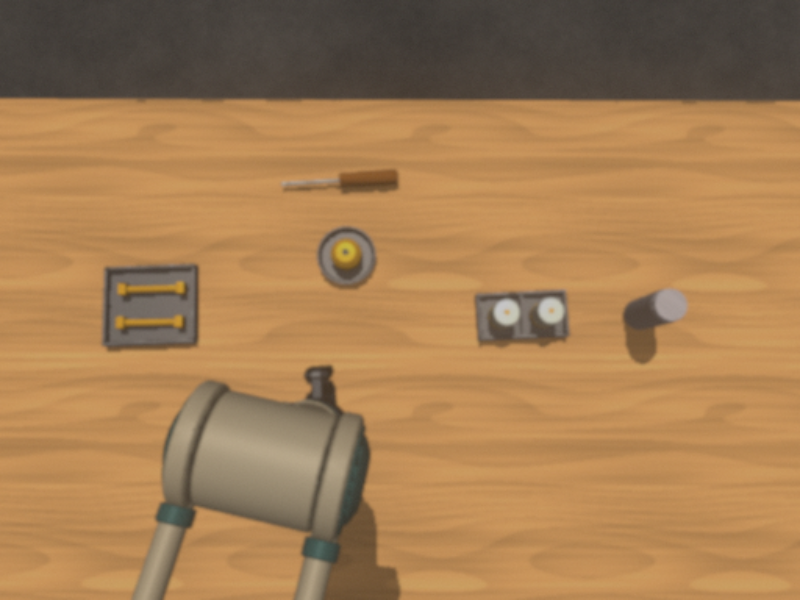

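View pics/scene9.png

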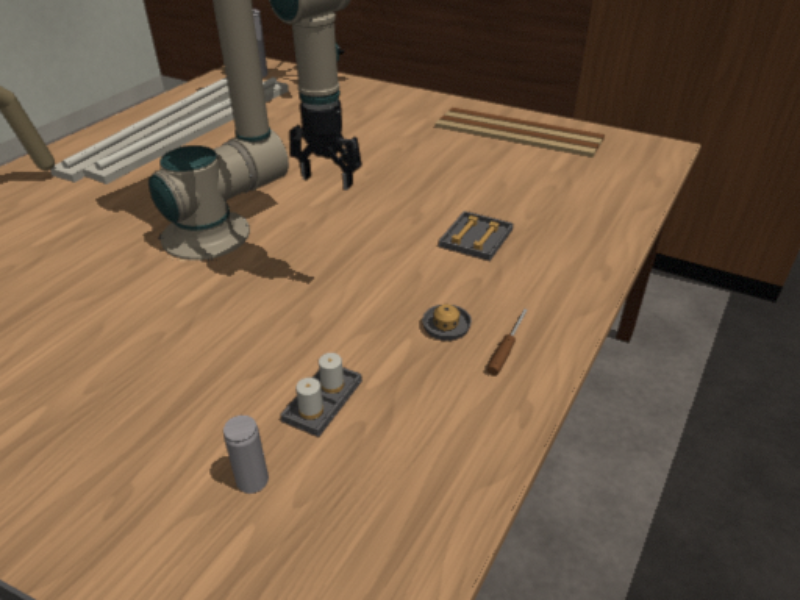

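View pics/f.png

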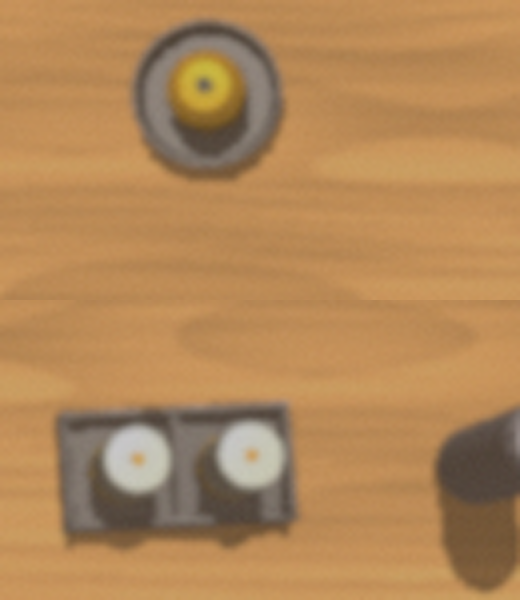

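```bash
python3 - <<'E'
from h import *
d=dict(np.load("pics/top9.npz"))
print(P(d,221,161.25,.045),P(d,324.5,199.5,.071),P(d,353,199,.071))
a=np.load("pics/top0.npz")["img"].astype(int)-d["img"]; a=abs(a).max(2)
print("can/driver diff",a[180:240,395:445].max(),a[105:125,175:260].max())
E
```

```text
[ 0.66744352 -0.01853097  0.045     ] [ 0.5666525  -0.27524534  0.071     ] [ 0.56801072 -0.34500675  0.071     ]
can/driver diff 9 9
```

```bash
python3 -c "
from rig import order
print(order.sign_off())"
```

```text
the job is handed in; nothing more can be done
None
```

I placed all five lamp parts and handed the job in at about 36.5 s of robot time. The hand-in reports no verdict.

**What the last images showed:**
- **Arms:** both lie flat and side by side on the tray floor. I judged this from the wrist and top images and did not compute their final positions.
- **Shades:** one stands in each rack bay, about 1–2 mm from the bay centre by the top camera. I released each only after the force reading showed it resting on the floor.
- **Hub:** it stands upright in the dish, within about 5 mm of the dish centre.
- **Spray can and screwdriver:** their image areas show no visible change from the first picture.
- **Gripper:** it is open and clear of everything.

**Where readings disagreed:**
- The two cameras differed by about 6 mm on the dish's x position (0.663 m from the top camera, 0.669 m from the wrist). I aimed for 0.667 m, and the hub is inside the 22 mm limit by either reading.
- Each arm was probably let go about 2–3 mm above the tray floor. Both ended up flat.

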